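Clamp a coupon on the infrared spectrometer with its clutch knob

TASK

Get the orange plastic coupon ready for its infrared scan: lay it flat with its middle over the little dark crystal of the spectrometer and let go, swing the clamp arm fully home over it, then turn the black knob on the arm clockwise until its torque clutch breaks with a click, and stop right there. Turning on after the click overloads the crystal, and less than the click presses too lightly. Leave the blue coupon, the forceps and the cup where they are.

Things in the scene. Friction and masses are not known exactly. Their poses are not given: they have to be found in the camera images.
- spectrometer: Small white bench instrument, fixed, 250 (x) x 196 (y) x 75 mm high; origin at the centre of its underside, x to its back, y to its left. On its flat top, 40 mm in front of the centre, a round steel plate 68 mm across, its top 78 mm above the worktop; 60 mm behind the centre the post of the clamp arm; on the right rear a capped port 16 mm high.
- crystal (a point): Centre of the small dark crystal (6 mm across, flush) in the middle of the round steel plate, at the plate's top; z is up. The coupon must lie flat on the plate, its middle over this point.
- clamp_pivot (a point): Point on the arm's vertical swing axis, at the height of the steel plate's top; the knob's axis is 100 mm from it. The arm is a level grey bar, 30 mm wide, from 20 to 44 mm above the steel plate, with round ends 39 mm across (up to 46 mm above the plate) at the post and under the knob.
- clamp_arm (a joint): Angle of the clamp arm about its post, rad: 0 = fully home against its stop, knob and spindle exactly above the crystal, the arm pointing from the post straight to the spectrometer's front; it grows as the arm swings aside, anticlockwise seen from above, to the spectrometer's right, up to 1.5. It stays where it is left; swinging it takes about 0.22 N m.
- knob_grip (a point): Middle of the black fluted round knob on the end of the arm, on its vertical axis, 72 mm above the steel plate; the knob is 44 mm across and reaches 15 mm above and 21 mm below this point (an aluminium collar, 35 mm across, is under it). It stays at this height as it turns, and stays where it is left. It takes 0.6 to 2.3 rad to bring the tip to a coupon's top, so one grasp may not do.
- spindle: Upright steel spindle under the arm's end, 17 mm across; origin at the centre of its lower end, 13 to 13.7 mm above the steel plate at the start. A 12 mm steel pressure tip is screwed into it and stands 2 to 6 mm out below it, differently each time (not measured). The knob turned clockwise seen from above drives both down 3 mm a radian, anticlockwise up; they do not turn, and stay where left.
- orange_coupon: Loose orange moulded plastic coupon, 34 (x) x 20 (y) x 5 mm thick, 12 g, lying flat on the white tile; origin at the centre of its underside, z up.
- blue_coupon: The same coupon in dark blue, beside it on the tile; it stays there.
- tile: White ceramic tile, fixed, 150 x 105 x 7 mm thick; origin at the centre of its underside.
- sample_cup: Clear plastic cup, 64 mm across, 71 mm tall; origin under its middle.
- forceps: Steel forceps lying flat, 134 mm long, 8 mm high; origin under its middle.
- knob_top (a point): Centre of the knob's top (a red line shows its angle). The knob takes about 0.4 N m while it turns freely (less once it rests), more over about 0.35 rad as the tip presses; at about 0.57 N m (tip at about 65 N) the clutch breaks, the click: the torque falls to almost nothing over 0.24 rad, the tip stays pressed. Beyond that the knob drives solid and overloads. Let go, it springs back by the slip.
Things that resemble listed ones, but are neither listed nor needed, are in the scene too. What is shaped like the orange_coupon but green or yellow is not meant.

How it is judged:
By the outcome, as a careful person would: the job done as asked, in the order asked, and still so for the second after the job is handed in, with the robot touching nothing.
It also fails if it takes over 72 s, if anything falls off the work surface, if the arm or the gripper's body presses on something with over 40 N, if the wrist force passes 120 N, or if a joint passes its speed limit or range.

ROBOT

A 7-joint arm with a two-finger parallel gripper is mounted at the origin on a cart in front of the work surface, level with it; the furniture and walls round the work are solid. World frame = base frame: x ahead of the robot, y to its left, z up, the work surface at z = 0. Lengths are in m, angles in degrees, forces in N, time in s.
With the tool pointing down it reaches from about 0.35 to 0.775 m from the base axis. Payload 3.1 kg.
Tool frame: the origin (TCP) lies on the centre line of the jaws, within the pads' length; the fingertips stand 17 mm ahead of it and the grasp point (between the pads) lies 2 mm behind it (robot.tip_reach is the distance from the TCP to the fingertips, in m); z points along the fingers, y is the line along which they close (so a half turn about z gives the same grasp; the last joint's range is limited). The gripper opens to 85 mm and grips with 20 to 120 N. Pads are 22 mm wide; open, the fingers measure 114 mm over their backs; the gripper's body (76 mm by 85 mm) begins 54 mm behind the grasp point. The pads swing forward as they close: fully open they stand 13 mm farther back than shut.
Start: joints at [-76.301, 17.813, 0.802, 86.603, -0.252, 75.585, -1.558], TCP at [0.152, 0.528, 0.248] pointing down, gripper open.
Joint ranges: [-154.91, 154.91], [-16.99, 109.72], [-72.82, 74.43], [7.12, 147.25], [-82.49, 262.49], [11.32, 116.49], [-174.64, 174.64]. Speed limits (degrees/s): [159.86, 159.86, 180, 180, 180, 180, 180].

INTERFACE

Orientations are given as [roll, pitch, yaw] about the fixed x, y, z axes, in that order (R = Rz(yaw) Ry(pitch) Rx(roll)).
In Python, from station import robot, fingers, vision, workorder, recognise gives the robot as it stands. Calls block until the motion is done:
- robot.move_to(position, orientation): joint-space move of the TCP to a pose.
- robot.line_to(position, orientation=None, velocity=0.15, f_stop=None): straight line of the TCP; orientation=None keeps the orientation; velocity is the mean speed in m/s. With f_stop (N) it stops when the force on the tool has changed by that much, and returns True; else False.
- robot.move_j(angles): joint-space move.
- fingers.gripper_to(opening, force=None): opening from 0.0 (shut) to 1.0 (fully open); force is the grip in N (None keeps the last); returns when the fingers have stopped.
- robot.pause(seconds).
- robot.inverse_kinematics(position, orientation): joint angles nearest the present ones, or None.
- vision.grab_frame(name): name is "side" or "top"; returns the picture (384x512x3 uint8, red, green, blue); there is no depth.
- vision.calibration(name): a dict with "mtx" (3x3 intrinsics, pixels), "extrinsics" (4x4, takes a point from world to camera coordinates). Camera axes: x right, y up, looking along -z (the intrinsics and any distortion apply to the point x, -y, -z); pixel columns grow to the right and rows downward; lengths in m; the calibration is good to about 2 mm. A picture is of the moment at which its call begins. calibration takes no time and is no camera call.
A pose or a line that the arm cannot do raises robot.PlanningError and nothing moves.
- workorder.close_job(): hands the job in; it is judged then, once.
Trained networks look in the newest picture that a camera, given by its name, has taken for a name from the list of things; names that differ only in an ending like _2 or _b are one class to them, and where a whole thing is asked for, a point or a joint stands for the part that bears it (a point fixed in the world has none). Each returns a list of dicts, best first, with "p" (0 to 1); they miss things now and then, are a little off and sometimes report something else, mostly with a low value. They report only what shows in the picture. A call takes as long as a camera call. They do not tell look-alikes from the thing itself.
- recognise(label, camera): "rect" ([centre column, centre row, width, height] in pixels, round what is visible of it).
Readings, each from a call of its own:
- robot.current_time_s(): time.
- robot.current_joint_positions(): joint angles.
- robot.current_dq(): joint speeds.
- robot.current_joint_torque(): joint torques, N m.
- robot.current_tool_pos(): TCP position.
- robot.current_eef_rot(): TCP orientation.
- robot.current_contact_force(): force on the tool from outside, world axes, zero at the start.
- robot.current_torque(): the same for the moment, N m.
- robot.current_finger_gap(): opening from 0.0 (shut) to 1.0 (fully open).
- robot.current_gripper_force(): force on a finger pad.
Only numpy, scipy, OpenCV 4.12 (cv2) and the standard library are available. Lean on these libraries where they do the work, as an engineer would, in place of code of your own. Each camera call takes 0.05 s, during which the arm holds its last target. There are 200 camera calls.

## Working session

There is one attempt and no reset: what is moved stays moved. The work goes in short steps, each a Python script; the robot and the scene stay as the last script left them, time stands still between calls to the robot, and variables do not carry over. Pictures are saved under pics/ and viewed, at most 10 in all, crops included, and the job is handed in when it is done.

```bash
ls; mkdir -p pics; python3 - <<'E'
from station import robot, fingers, vision, workorder, recognise
import cv2,numpy as np
for n in("top","side"):
    im=vision.grab_frame(n); cv2.imwrite(f"pics/{n}0.png",cv2.resize(im[:,:,::-1],(800,600),interpolation=cv2.INTER_CUBIC)); np.save(f"pics/{n}0.npy",im)
    c=vision.calibration(n); print(n,{k:(np.round(v,4).tolist() if not isinstance(v,str) else v) for k,v in c.items()})
    for l in("spectrometer","orange_coupon","tile","knob_top"):
        print(l,[(np.round(d["rect"],1).tolist(),round(d["p"],2)) for d in recognise(l,n)])
print(robot.current_time_s())
E
```

```text
pics
top {'mtx': [[368.356, 0.0, 260.9472], [0.0, 368.356, 191.4717], [0.0, 0.0, 1.0]], 'extrinsics': [[0.0093, -0.9998, 0.0161, -0.1033], [0.9979, 0.0103, 0.0641, -0.5687], [-0.0643, 0.0155, 0.9978, -1.0572], [0.0, 0.0, 0.0, 1.0]]}
spectrometer [([278.3, 191.4, 83.4, 95.0], 0.64), ([169.8, 153.9, 22.7, 20.1], 0.61)]
orange_coupon [([168.2, 186.1, 9.0, 12.1], 0.65), ([182.7, 221.4, 8.0, 12.1], 0.4), ([195.0, 186.3, 10.0, 7.2], 0.38)]
tile [([182.6, 232.4, 42.4, 54.9], 0.97)]
knob_top [([311.1, 168.8, 19.7, 22.3], 0.81)]
side {'mtx': [[466.8004, 0.0, 257.5298], [0.0, 466.8004, 196.6701], [0.0, 0.0, 1.0]], 'extrinsics': [[-0.998, -0.0624, -0.0113, 0.5411], [0.0331, -0.6641, 0.7469, -0.1901], [-0.0541, 0.7451, 0.6648, -1.1025], [0.0, 0.0, 0.0, 1.0]]}
spectrometer [([244.4, 205.3, 104.9, 107.7], 0.62)]
orange_coupon [([245.2, 206.0, 104.2, 103.7], 0.74), ([282.1, 310.2, 17.9, 6.9], 0.66), ([211.1, 289.9, 18.0, 9.9], 0.66), ([234.1, 328.1, 17.0, 10.5], 0.6), ([310.4, 272.9, 9.8, 13.0], 0.6), ([239.2, 299.5, 14.1, 9.8], 0.49)]
tile [([296.2, 313.4, 77.8, 56.1], 0.87), ([232.1, 161.6, 18.6, 18.4], 0.6), ([243.5, 201.1, 105.6, 104.8], 0.27)]
knob_top [([231.4, 163.2, 18.1, 22.4], 0.72)]
0.5
```

View pics/top0.png

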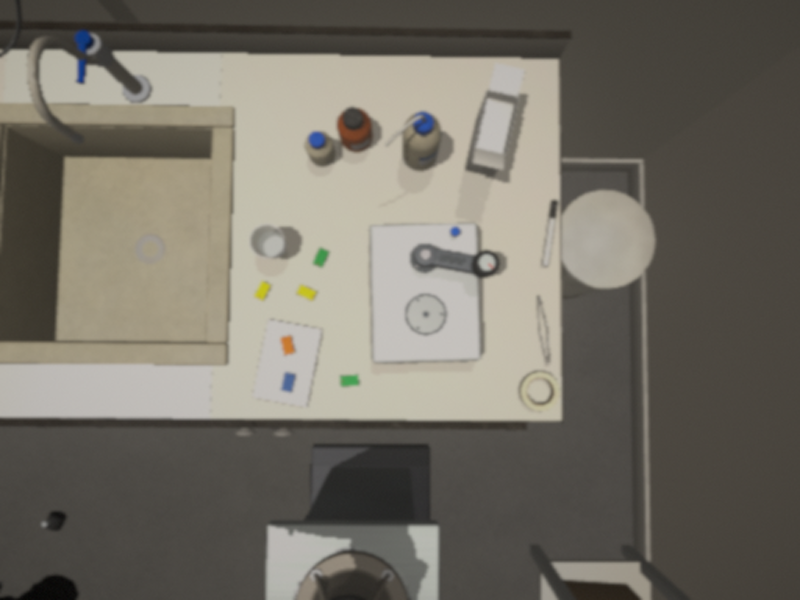

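View pics/side0.png

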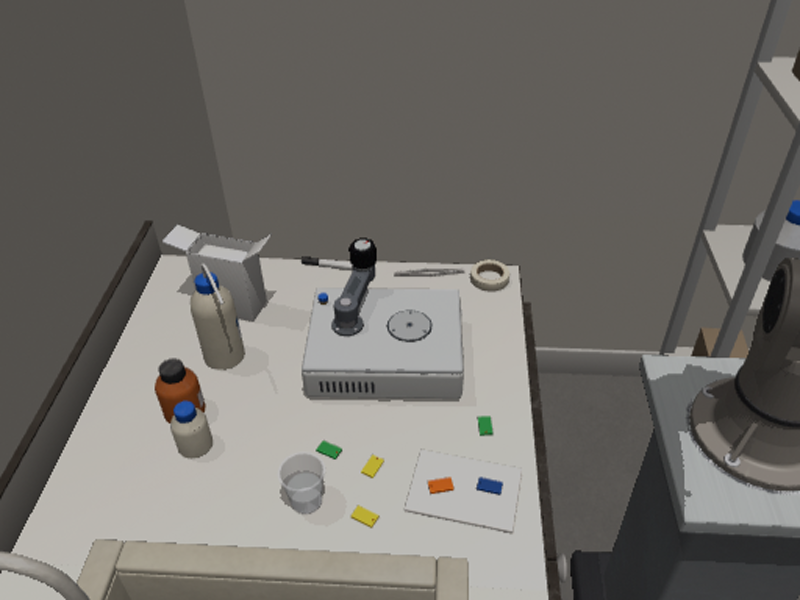

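The only orange coupon candidate lies on the white tile, at (184,221) in the top view and (282,310) in the side view. The blue one is beside it, and the green and yellow ones are look-alikes off the tile. The arm is swung to the right, with the knob at about (311,168) top, and the plate is at about (272,201) top. Next I'll measure and confirm these.

```bash
cat > h.py <<'E'
from station import robot, fingers, vision, workorder, recognise
import cv2,numpy as np
def back(cam,px,z):
    c=vision.calibration(cam); K=np.array(c["mtx"]);T=np.array(c["extrinsics"])
    d=np.linalg.solve(K,[px[0],px[1],1.]); d=T[:3,:3].T@(d*[1,-1,-1]); o=-T[:3,:3].T@T[:3,3]
    return (o+d*(z-o[2])/d[2])
def proj(cam,P):
    c=vision.calibration(cam); K=np.array(c["mtx"]);T=np.array(c["extrinsics"])
    q=T[:3,:3]@np.array(P)+T[:3,3]; q=K@(q*[1,-1,-1]); return q[:2]/q[2]
def orange(im,box,hue=(4,18)):
    h=cv2.cvtColor(im,cv2.COLOR_RGB2HSV).astype(float); x0,y0,x1,y1=box
    m=np.zeros(im.shape[:2]); s=h[...,1]; ok=(h[...,0]>=hue[0])&(h[...,0]<=hue[1])&(s>90)
    m[y0:y1,x0:x1]=(ok*np.clip((s-90)/130,0,1))[y0:y1,x0:x1]
    return m
def blob(cam,m,z):
    ys,xs=np.nonzero(m>0); w=m[ys,xs]
    P=np.array([back(cam,(x,y),z)[:2] for x,y in zip(xs,ys)])
    c=(P*w[:,None]).sum(0)/w.sum(); C=np.cov(P.T,aweights=w); l,V=np.linalg.eigh(C)
    return c,np.degrees(np.arctan2(V[1,1],V[0,1]))%180,np.sqrt(12*l),len(xs)
E
python3 - <<'E'
from h import *
t=np.load("pics/top0.npy");s=np.load("pics/side0.npy")
print("orange top",blob("top",orange(t,(165,205,210,240)),.012))
print("orange side",blob("side",orange(s,(260,295,300,325)),.010))
# rectified patches at z=0.078, 1mm/px, around rough plate centre
c0=back("top",(272,201),.078);print(c0)
tiles=[]
for n,im in(("top",t),("side",s)):
    g=np.array([[[proj(n,(c0[0]+.16-.001*r/2,c0[1]+.16-.001*c/2,.078)) for c in range(0,560)] for r in range(0,420)]],np.float32)[0]
    tiles.append(cv2.remap(im,g[...,0],g[...,1],cv2.INTER_CUBIC))
np.save("pics/rect.npy",np.array(tiles))
cv2.imwrite("pics/rect.png",cv2.resize(np.hstack([x[:,:,::-1] for x in tiles]),(800,300)))
cr=np.hstack([cv2.resize(t[200:260,150:220],(400,343),interpolation=cv2.INTER_CUBIC),cv2.resize(s[280:340,250:320],(400,343),interpolation=cv2.INTER_CUBIC)])
cv2.imwrite("pics/all.png",np.vstack([cr[:,:,::-1][:290],cv2.imread("pics/rect.png")]))
E
```

```text
orange top (array([0.48317191, 0.12669362]), np.float64(14.742890173585096), array([0.01571729, 0.02881978]), 73)
orange side (array([0.4809614 , 0.12618066]), np.float64(14.795192761389131), array([0.0205074 , 0.03324158]), 133)
[ 0.53990045 -0.12753816  0.078     ]Traceback (most recent call last):
  File "<stdin>", line 9, in <module>
  File "h.py", line 8, in proj
    c=vision.calibration(cam); K=np.array(c["mtx"]);T=np.array(c["extrinsics"])
ValueError: time passes only in moves, steps and waits
```

```bash
sed -i 's/vision.calibration(cam)/CAL[cam]/; s/^import cv2,numpy as np/import cv2,numpy as np\nCAL={n:vision.calibration(n) for n in("top","side")}/' h.py
python3 - <<'E'
from h import *
t=np.load("pics/top0.npy");s=np.load("pics/side0.npy")
c0=back("top",(272,201),.078)
tiles=[]
for n,im in(("top",t),("side",s)):
    g=np.array([[proj(n,(c0[0]+.16-.001*r/2,c0[1]+.14-.001*c/2,.078)) for c in range(560)] for r in range(420)],np.float32)
    tiles.append(cv2.remap(im,g[...,0],g[...,1],cv2.INTER_CUBIC))
np.save("pics/rect.npy",np.array(tiles))
rc=cv2.resize(np.hstack([x[:,:,::-1] for x in tiles]),(800,300))
cr=np.hstack([cv2.resize(t[200:250,150:220],(400,286),interpolation=cv2.INTER_CUBIC),cv2.resize(s[285:335,250:320],(400,286),interpolation=cv2.INTER_CUBIC)])
cv2.imwrite("pics/all.png",np.vstack([cr[:,:,::-1],rc]))
E
```

```text
(no output)
```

View pics/all.png

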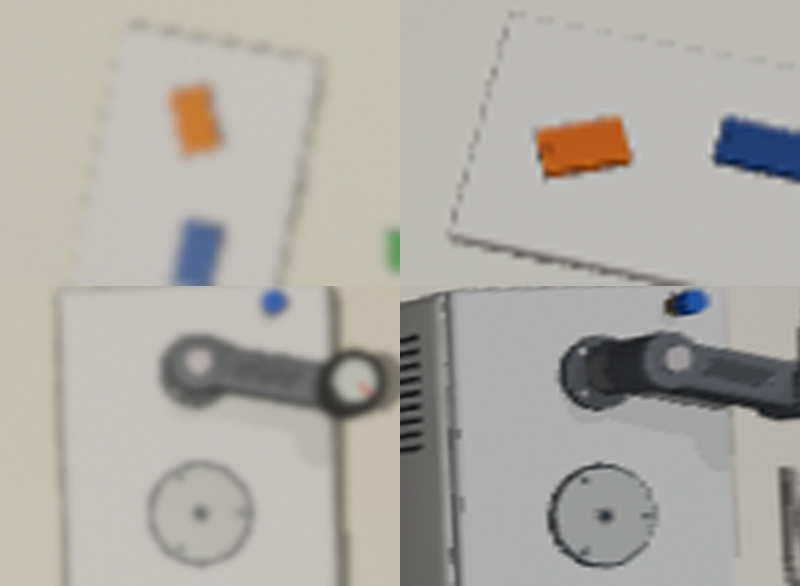

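```bash
python3 - <<'E'
from h import *
from scipy.ndimage import map_coordinates
T=np.load("pics/rect.npy"); c0=back("top",(272,201),.078)
w=lambda c,r:np.array([c0[0]+.16-.0005*r,c0[1]+.14-.0005*c])
for n,im,(c,r) in zip(("top","side"),T,((281,318),(286,322))):
    g=cv2.cvtColor(im,cv2.COLOR_RGB2GRAY).astype(float)
    p=g[r-12:r+13,c-12:c+13]; wt=np.clip(np.median(p)-20-p,0,None); ys,xs=np.mgrid[r-12:r+13,c-12:c+13]
    cc=np.array([(xs*wt).sum(),(ys*wt).sum()])/wt.sum()
    # plate ring: radial darkest
    pts=[]
    for a in np.radians(np.arange(0,360,6)):
        R=np.arange(58,80,.5); v=map_coordinates(g,[cc[1]+R*np.sin(a),cc[0]+R*np.cos(a)],order=1); k=v.argmin(); pts.append(cc+R[k]*np.array([np.cos(a),np.sin(a)]))
    e=cv2.fitEllipse(np.array(pts,np.float32)); print(n,"crystal",w(*cc),"plate",w(*e[0]),"diam mm",np.array(e[1])/2)
    # left edge of the top: dark line
    E=[]
    for rr in range(60,400,10):
        row=np.abs(np.diff(cv2.GaussianBlur(g,(5,5),0)[rr,60:120])); E.append((60+row.argmax(),rr))
    E=np.array(E,float); k=np.polyfit(E[:,1],E[:,0],1); res=E[:,0]-np.polyval(k,E[:,1]); ok=abs(res-np.median(res))<4
    k=np.polyfit(E[ok,1],E[ok,0],1); print("edge yaw deg",np.degrees(np.arctan(k[0])),ok.sum(),"edge y at crystal row",w(np.polyval(k,cc[1]),cc[1]))
t=np.load("pics/top0.npy");g=cv2.cvtColor(t,cv2.COLOR_RGB2GRAY)
m=(g[158:180,298:322]<55); ys,xs=np.nonzero(m); (cx,cy),rad=cv2.minEnclosingCircle(np.c_[xs+298,ys+158].astype(np.float32))
print("knob",cx,cy,rad,back("top",(cx,cy),.160), "rect-based",back("top",(311.1,168.8),.16))
s=np.load("pics/side0.npy")
print("side knob top px(362,241)/800",back("side",(363*.64,242*.64),.165))
b=cv2.resize(np.hstack([cv2.resize(t[155:185,260:330],(700,300),interpolation=cv2.INTER_NEAREST)]),(700,300))
E
```

```text
top crystal [ 0.54085033 -0.12780611] plate [ 0.5406636  -0.12766167] diam mm [68.56281281 68.61856842]
edge yaw deg 1.1196767453402297 20 edge y at crystal row [ 0.54085033 -0.03377078]
side crystal [ 0.53904289 -0.13131289] plate [ 0.53920877 -0.12904903] diam mm [69.62808228 70.7070694 ]
edge yaw deg -0.6158628975085383 18 edge y at crystal row [ 0.53904289 -0.02311544]
knob 306.5 172.0 4.609872341156006 [ 0.61163929 -0.21133898  0.16      ] rect-based [ 0.61999001 -0.22310139  0.16      ]
side knob top px(362,241)/800 [ 0.61968041 -0.23130563  0.165     ]
```

```bash
python3 - <<'E'
from h import *
print(robot.current_eef_rot(),robot.current_contact_force())
x,y=.4820,.1265; o=[180,0,14.8]
fingers.gripper_to(.45,30)
robot.move_to([x,y,.09],o)
robot.line_to([x,y,.040],velocity=.15)
hit=robot.line_to([x,y,.017],velocity=.02,f_stop=4)
p=robot.current_tool_pos(); print(hit,p,robot.current_finger_gap(),robot.current_contact_force(),robot.current_time_s(),robot.current_joint_positions())
robot.line_to([x,y,p[2]+.003],velocity=.05)
im=vision.grab_frame("side"); a=cv2.resize(im[240:340,220:340],(480,400),interpolation=cv2.INTER_CUBIC); cv2.imwrite("pics/g1.png",a[:,:,::-1])
E
```

```text
[-1.79992880e+02  6.42480570e-04  1.63914924e+02] [ 0.60353417  0.19659662 -0.20899437]
True [0.48184435 0.12646951 0.02281697] 0.44729662518852314 [0.18677807 0.12447135 4.96540484] 4.2917 [-42.53743938  29.57901677  33.65780114 111.08756023 -22.40054422
  45.91385127 -71.64884635]
```

View pics/g1.png

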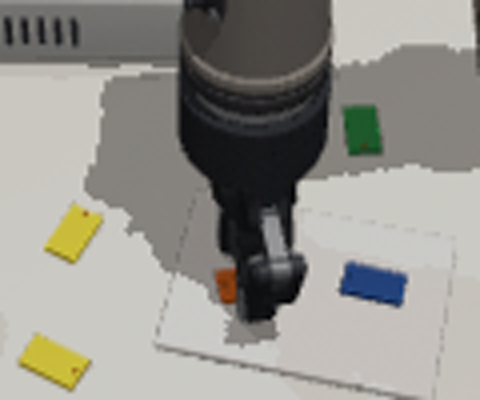

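The side crop shows the gripper straddling the orange coupon at about (250,285), with the blue one clear at (373,283). Now I'll close, lift and carry it over.

```bash
python3 - <<'E'
from h import *
p=robot.current_tool_pos(); 
fingers.gripper_to(0.0,30); print("gap",robot.current_finger_gap(),robot.current_gripper_force(),robot.current_contact_force())
robot.line_to([.482,.1265,.12],velocity=.2)
print("z grasp",p[2],"gap",robot.current_finger_gap(),robot.current_gripper_force())
q=robot.current_joint_positions()
c=[.540,-.1285]
for yaw in(1,14.8,-30,-60,91): print(yaw,np.round(robot.inverse_kinematics([*c,.16],[180,0,yaw]),1))
im=vision.grab_frame("side"); a=cv2.resize(im[240:340,220:340],(480,400),interpolation=cv2.INTER_CUBIC)
b=vision.grab_frame("top"); b=cv2.resize(b[180:260,140:220],(320,320),interpolation=cv2.INTER_CUBIC); b=cv2.copyMakeBorder(b,0,80,0,0,0)
cv2.imwrite("pics/g2.png",np.hstack([a,b])[:,:,::-1]); print(robot.current_time_s())
E
```

```text
gap 0.2177932901161331 29.337720572948456 [ 0.09292935 -0.52548138  1.35521727]
z grasp 0.02569991975271965 gap 0.21723694606895833 29.31028425693512
1 [-20.8  27.   45.3  94.8 -20.5  66.9 -59.5]
14.8 [-19.   26.2  42.4  94.7 -19.   66.5 -47.1]
-30 [-24.6  28.9  51.4  94.9 -24.1  68.  -87.4]
-60 [ -27.7   31.    57.    95.   -27.5   69.2 -114.5]
91 [ -8.7  23.5  27.4  94.3 -11.7  65.1  22.7]
5.6167
```

View pics/g2.png

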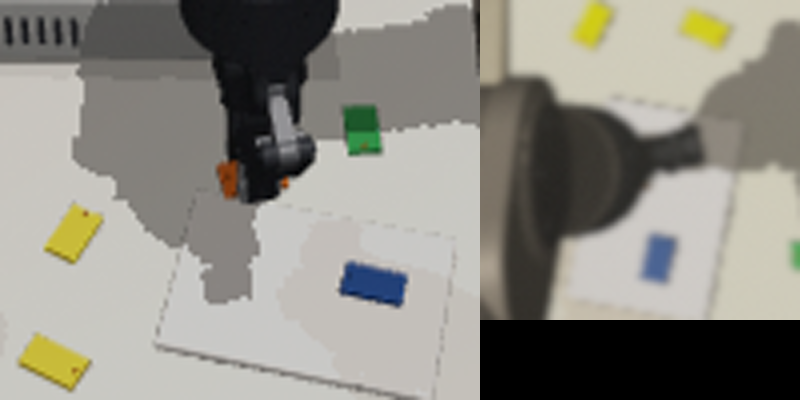

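Coupon held (gap 18.5 mm) and the blue one untouched at (660,258). Next I'll place it.

```bash
python3 - <<'E'
from h import *
c=[.540,-.1285]; o=[180,0,14.8]
robot.move_to([*c,.16],o)
robot.line_to([*c,.105],velocity=.15)
hit=robot.line_to([*c,.0945],velocity=.02,f_stop=3)
print(hit,robot.current_tool_pos(),robot.current_contact_force())
fingers.gripper_to(.4); 
robot.line_to([*c,.16],velocity=.2)
robot.move_to([.48,.05,.26],o)
for n,z,box in(("top",.083,(255,185,295,220)),("side",.081,(240,185,285,225))):
    im=vision.grab_frame(n); np.save(f"pics/{n}1.npy",im); print(n,blob(n,orange(im,box),z))
t=np.load("pics/top1.npy");s=np.load("pics/side1.npy")
cv2.imwrite("pics/p1.png",np.hstack([cv2.resize(a,(400,400),interpolation=cv2.INTER_CUBIC) for a in(t[150:230,240:320],s[140:220,200:280])])[:,:,::-1])
print(robot.current_time_s(),robot.current_joint_positions())
E
```

```text
True [ 0.54042151 -0.12855328  0.09675029] [-0.21506911 -0.2460482   4.67134806]
top (array([ 0.54177415, -0.12815506]), np.float64(13.715853353396653), array([0.0167548 , 0.03062013]), 91)
side (array([ 0.54034572, -0.13011812]), np.float64(11.919126491624468), array([0.02178583, 0.03353127]), 94)
9.3667 [-46.0163225   11.51313959  45.41605984  96.82024358  -8.35175525
  75.29191291 -74.43482122]
```

View pics/p1.png

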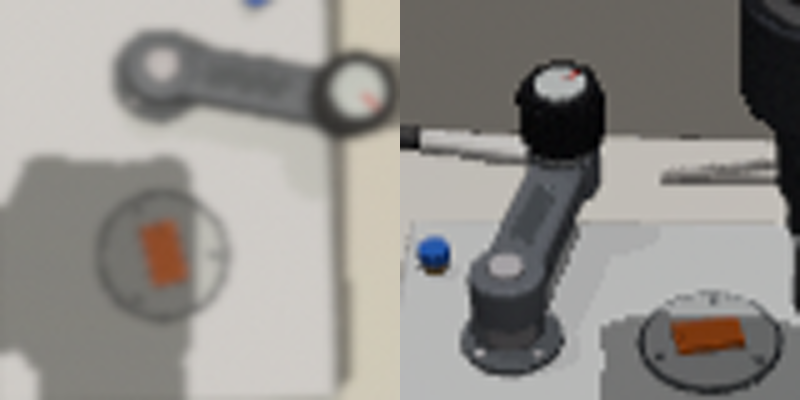

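The coupon lies flat about 1.3 mm from the crystal centre, judged against the plate in both views. Knob centre is at native (311,169) in the top view. Next I'll cage the knob and swing the arm home.

```bash
cat >> h.py <<'E'
C=np.array([.5405,-.1284]); YAW=1.1
u=lambda a:np.array([np.cos(a),np.sin(a)])
PIV=C+.1*u(np.radians(YAW))
def armpose(al,z=.150):
    th=np.radians(YAW)+al
    return [*(PIV-.1*u(th)),z],[180,0,np.degrees(th)]
E
python3 - <<'E'
from h import *
k=back("top",(311.0,168.8),.165)[:2]; v=PIV-k; al=np.arctan2(v[1],v[0])-np.radians(YAW); print("knob",k,"r",np.hypot(*v),"al",al)
fingers.gripper_to(.9)
p,o=armpose(al,.26); robot.move_to(p,o)
print(robot.current_joint_positions())
hit=robot.line_to(armpose(al,.150)[0],velocity=.12,f_stop=6); print("down",hit,robot.current_tool_pos())
if not hit:
    fingers.gripper_to(.57,20); print("gap",robot.current_finger_gap(),robot.current_gripper_force(),robot.current_contact_force())
print(robot.current_time_s())
im=vision.grab_frame("side"); cv2.imwrite("pics/k1.png",cv2.resize(im[100:220,180:300],(500,500),interpolation=cv2.INTER_CUBIC)[:,:,::-1])
E
```

```text
knob [ 0.61934694 -0.22208564] r 0.09791354640214359 al 1.3340355013935365
[ -3.16856667  34.29128959  38.72689728  66.86238345 -20.76792129
  85.45457621  19.69586193]
down False [ 0.61954533 -0.22447582  0.15110651]
gap 0.5683210707880512 0.0 [ 0.6845684  -0.11695677  0.24534825]
12.775
```

View pics/k1.png

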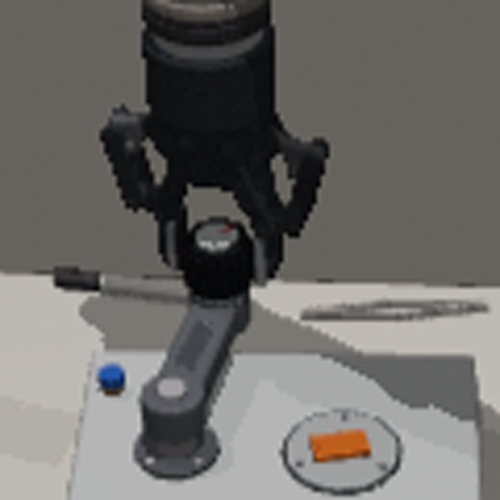

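The pads straddle the knob at about (215,255) in the crop, with no force on them, and the coupon is undisturbed at (340,445). Swinging now.

```bash
python3 - <<'E'
from h import *
for al in np.r_[1.334-.2*np.arange(1,7),-.02,-.08]:
    p,o=armpose(al); hit=robot.line_to(p,o,velocity=.08 if al>.05 else .03,f_stop=10)
    q=robot.current_tool_pos(); v=PIV-q[:2]
    print(round(al,3),hit,"tcp al",round(np.arctan2(v[1],v[0])-np.radians(YAW),4),np.round(robot.current_contact_force(),1))
    if hit: break
print(robot.current_tool_pos(),robot.current_eef_rot(),robot.current_joint_positions(),robot.current_time_s())
E
```

```text
1.134 False tcp al 1.1347 [ 0.5  0.3 -0.4]
0.934 False tcp al 0.9373 [ 0.2 -0.2  0. ]
0.734 False tcp al 0.7376 [ 0.1  0.2 -0. ]
0.534 False tcp al 0.5378 [-0.5  0.   0. ]
0.334 False tcp al 0.3373 [-0.4 -0.3  0.1]
0.134 False tcp al 0.1374 [ 0.  -0.8 -0.4]
-0.02 False tcp al -0.0093 [-0.3 -2.5  1.4]
-0.08 True tcp al -0.0245 [ 0.4 -2.1  1.1]
[ 0.5409008  -0.12595366  0.15015784] [ 1.79458148e+02 -1.71796678e-01 -3.60172280e+00] [-29.94412387  32.93054094  59.97612067  95.98058404 -29.88867794
  68.5807645  -56.43190366] 16.15
```

```bash
python3 - <<'E'
from h import *
p,o=armpose(0)
fingers.gripper_to(.9)
robot.line_to(p,o,velocity=.05)
f0=robot.current_contact_force(); print(f0,robot.current_tool_pos())
q=np.array(robot.current_joint_positions()); q[6]+=90; robot.move_j(q.tolist())
p2=robot.current_tool_pos(); print(p2,robot.current_eef_rot())
fingers.gripper_to(0,20); print("gap",robot.current_finger_gap(),robot.current_gripper_force(),"F",robot.current_contact_force(),"T",robot.current_torque(),robot.current_tool_pos())
print(robot.current_time_s(),robot.current_joint_positions())
E
```

```text
[ 0.10102844  0.11790251 -0.17336211] [ 0.5404356  -0.12872944  0.15011999]
[ 0.54041803 -0.12860329  0.15007687] [ 1.79992701e+02 -7.16789137e-03  9.09071412e+01]
gap 0.5106453951076371 21.769774854183197 F [-3.81984711  0.84893549  3.77195638] T [0.13074287 0.72904304 0.03915435] [ 0.53954379 -0.12880518  0.1503117 ]
18.5833 [-28.4406755   32.45135409  58.53660537  95.70945982 -29.39498684
  68.83272578  38.08981507]
```

```bash
python3 - <<'E'
from h import *
fingers.gripper_to(0,60)
robot.line_to([.5397,-.1281,.150],velocity=.03)
print("F",np.round(robot.current_contact_force(),1),robot.current_torque(),robot.current_tool_pos(),robot.current_time_s())
q=np.array(robot.current_joint_positions())
for i in range(14):
    q[6]-=2; robot.move_j(q.tolist())
    print(round(q[6],1),np.round(robot.current_torque()[2],3),round(robot.current_joint_positions()[6],2),np.round(robot.current_contact_force(),1))
print(robot.current_time_s())
E
```

```text
F [-3.1 -0.3  5.6] [-0.0584453   0.73271786  0.06551377] [ 0.53945724 -0.12876003  0.15048014] 19.05
36.0 0.16 36.09 [-1.4 -0.9  4.3]
34.0 0.192 34.1 [-3.4  0.3  4.6]
32.0 0.162 32.1 [-2.6  0.1  4.9]
30.0 0.148 30.1 [-3.  -0.4  4.8]
28.0 0.127 28.1 [-3.3  0.8  4.3]
26.0 0.176 26.1 [-3.3  0.4  4.8]
24.0 0.188 24.1 [-3.4  0.2  5.4]
22.0 0.167 22.11 [-3.7  0.4  5. ]
20.0 0.179 20.11 [-3.2  0.6  4.5]
18.0 0.211 18.11 [-3.3  0.9  5.4]
16.0 0.185 16.11 [-4.2 -0.1  5.1]
14.0 0.178 14.12 [-4.6  0.2  5.7]
12.0 0.173 12.11 [-3.   0.7  6.7]
10.0 0.158 10.11 [-2.8  0.1  5.1]
22.55
```

```bash
python3 - <<'E'
from h import *
q=np.array(robot.current_joint_positions()); q[6]=10
L=[]
for i in range(56):
    q[6]-=2; robot.move_j(q.tolist()); t=robot.current_torque()[2]; L.append(t)
    if t>.27 or t<.08: break
print(np.round(L,3),q[6],robot.current_contact_force(),robot.current_time_s())
E
```

```text
[0.201 0.187 0.192 0.158 0.218 0.194 0.188 0.225 0.213 0.221 0.195 0.17
 0.206 0.174 0.194 0.163 0.186 0.255 0.142 0.237 0.179 0.165 0.239 0.204
 0.177 0.206 0.174 0.143 0.206 0.188 0.165 0.187 0.208 0.241 0.181 0.234
 0.25  0.309] -66.0 [-4.89306092  0.90681301  6.08246815] 32.05
```

```bash
python3 - <<'E'
from h import *
q=np.array(robot.current_joint_positions()); q[6]=-66
L=[];m=0
for i in range(22):
    q[6]-=1.5; robot.move_j(q.tolist()); t=robot.current_torque()[2]; L.append(t); m=max(m,np.mean(L[-2:]))
    if t<.13 or t<m-.12: break
print(np.round(L,3),q[6],robot.current_contact_force(),robot.current_time_s())
E
```

```text
[0.306 0.358 0.339 0.371 0.405 0.301 0.36  0.392 0.424 0.488 0.521 0.507
 0.591 0.562 0.559 0.577 0.507 0.416] -93.0 [-3.93426627  0.66886366  5.43221564] 36.55
```

```bash
python3 - <<'E'
from h import *
q=np.array(robot.current_joint_positions()); q[6]=-93
for i in range(3):
    q[6]-=1.; robot.move_j(q.tolist()); t=robot.current_torque()[2]; print(t)
    if t<.27: break
print(q[6],robot.current_joint_positions()[6],robot.current_time_s())
E
```

```text
0.3468912112866106
0.33508220450417026
0.2893905466319784
-96.0 -95.9016306554152 37.3
```

The clutch has broken: torque peaked at about 0.58 N m and fell to half of that within the slip. I'll release here and check.

```bash
python3 - <<'E'
from h import *
fingers.gripper_to(.9); print(robot.current_contact_force())
p=robot.current_tool_pos(); robot.line_to([p[0],p[1],.26],velocity=.12)
robot.move_to([.45,.10,.30],[180,0,14.8])
t=vision.grab_frame("top");s=vision.grab_frame("side")
cv2.imwrite("pics/end.png",np.hstack([cv2.resize(a,(400,400),interpolation=cv2.INTER_CUBIC) for a in(t[150:230,235:315],s[130:230,190:290])])[:,:,::-1])
print(robot.current_time_s(),robot.current_contact_force(),"expected knob px",proj("top",[*C,.165]),proj("side",[*C,.165]))
E
```

```text
[-0.06415853  0.32621067  0.07400417]
39.8667 [ 0.41626114  0.39906812 -0.31722334] expected knob px [273.93068481 199.44451792] [260.81250644 181.4886718 ]
```

View pics/end.png

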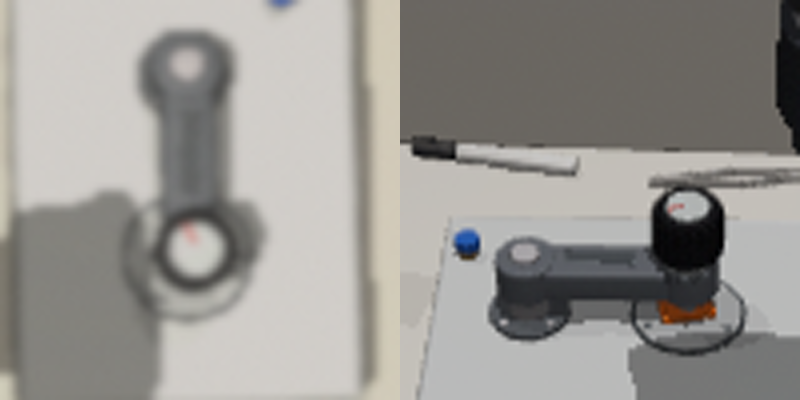

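The arm is home: the knob is at native (273.6,199.6) against an expected (273.9,199.4). The coupon is clamped beneath the tip and everything else is in place.

```bash
python3 -c "
from station import workorder
print(workorder.close_job())"
```

```text
the job is handed in; nothing more can be done
None
```

The job is handed in at about 40 s of the 72 s allowed: the orange coupon lies flat about 1.3 mm off the crystal's centre, the clamp arm is home, and the knob was turned clockwise through the click (torque peaked near 0.58 N m, then fell by half) and released.

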